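# Wet the applicator and hold it on the badge of a rocket decoration

## Robot

A 6-joint arm with a two-finger parallel gripper is mounted at the origin on the work surface. World frame = base frame: x ahead of the robot, y to its left, z up, the work surface at z = 0. Lengths are in mm, angles in rad, forces in N, time in s.
With the tool pointing down it reaches from about 350 to 1000 mm from the base axis. Payload 7.1 kg.
Tool frame: the origin (TCP) lies on the front face of the gripper's body, between the roots of the fingers; the fingertips stand 73 mm ahead of it and the grasp point (between the pads) lies r.hold_point_z ahead of it (r.hold_point_z is the distance from the TCP to the grasp point, in mm); z points along the fingers, x is the direction in which the jaws open and shut, and the axes are right-handed (so a half turn about z gives the same grasp; the last joint's range is limited). The gripper opens to 85 mm and grips with 20 to 120 N. Pads are 22 mm wide; open, the fingers measure 114 mm over their backs; the gripper's body (76 mm by 85 mm) begins 54 mm behind the grasp point. The pads swing forward as they close: fully open they stand 13 mm farther back than shut.
Start: joints at [-1.135, 0.423, 1.63, -0, 1.089, -0.019], TCP at [274.566, -561.444, 303.919] pointing down, gripper open.
Joint ranges: [-3, 3], [-0.9, 2.11], [0.09, 2.58], [-1.31, 4.45], [0.11, 2.69], [-2.54, 2.54]. Speed limits (rad/s): [2.39, 2.39, 3.01, 3.14, 3.14, 3.14].

## Interface

Orientations are given as a rotation vector (axis times angle).
In Python, from workcell import r gives the robot as it stands.
- The arm moves only by the tool arm_command, never from a script. Its argument "deltas" is a list of rows, each a list of 7 numbers: the opening in per cent of the stroke, from 0 (shut) to 100 (fully open), then the shift along the tool's x, y, z each as a share of 3 cm, from -1 to 1, then the turn, a rotation vector about the tool's x, y, z each as a share of pi rad, from -1 to 1. A call has 1 to 8 rows; each row shifts and turns the commanded pose from where the row before left it, along the tool's axes as they then stand; what a row does not reach is not made up. A row lasts 1/12 s, in which the tool goes at most 41.7 mm and 7.16 degrees, less where a joint would pass 70% of its speed; a pose out of reach is approached as far as the arm can. A call with a number of a shift or a turn outside -1 to 1 is refused whole. A call with a gripper value outside its range is refused whole. The fingers move at their own pace and stop on an object; "newtons" is the grip in N (left out, the last holds). Time passes only in rows, so rows that do not move let the fingers close. It gives the time, the measured TCP pose, the force and the opening at its end, in the units of the state.
- r.observe(): the state, without advancing time (a new reading comes with each control period).
- r.grab_frame(name): name is "scene" or "top" or "wrist"; returns the picture (420x560x3 uint8, red, green, blue); there is no depth.
- r.get_calibration(name): a dict with "camera_matrix" (3x3 intrinsics, pixels), "world_to_cam" (4x4, takes a point from world to camera coordinates); the wrist camera has in their place "hand_eye" (4x4, takes a point from camera to tool coordinates, whose origin is the TCP and whose axes are the tool frame's). Camera axes: x right, y up, looking along -z (the intrinsics and any distortion apply to the point x, -y, -z); pixel columns grow to the right and rows downward; lengths in mm; the calibration is good to about 2 mm. A picture is of the moment at which its call begins: read the wrist's pose just before it. get_calibration takes no time and is no camera call.
- r.finish_job(): hands the job in, once; it reports no verdict.
The state is a dict: "time": time; "q": joint angles; "dq": joint speeds; "effort": joint torques, N m; "tool_pos": TCP position; "ee_rot": TCP orientation; "ft_force": force on the tool from outside, world axes, zero at the start; "moment": the same for the moment, N m; "finger_gap": finger opening in mm.
Only numpy, scipy, OpenCV 4.12 (cv2) and the standard library are available. Lean on these libraries where they do the work, as an engineer would, in place of code of your own. Each camera call takes 0.05 s, during which the arm holds its last target.

## Task

Take the orange-handled applicator from its stand, push its white pad straight down on the blue dish of the pump bottle until the dish is fully down, and let the dish spring back up. Then press the pad gently on the yellow dot of the rocket decoration, centred on the dot and square to the tilted board, with the sprung tip pushed about halfway into its metal sleeve, so that the badge's glue can set. Finish while holding it there: do not let go, and leave everything else, the green-handled applicator included, where it stands.

Things in the scene. Friction and masses are not known exactly. Their poses are not given: they have to be found in the camera images.
- applicator: orange-handled round tool, 105 g, upright in a stand. Origin: on its axis under its flange, which rests on the stand's top (80 mm up); z to the handle's end. Above: flange 36 mm diameter, 6 thick; handle 24 mm diameter, from 6 to 70 mm, to be gripped. Below: 20 mm sleeve, 45 long, then sprung tip, white pad ends 70 mm below origin. Lift 75 mm to clear the stand. Its turn about z is of no matter
- plunger (a joint): how far the applicator's sprung tip is pushed into the sleeve, in m: 0 when free, 0.016 at the stop. It takes about 1.2 N to start and 0.3 N per mm more: about 3.6 N at halfway (0.008), 6 N at the stop
- plunger_end (a point): centre of the flat end of the applicator's white pad (16 mm diameter), 70 mm below the applicator's origin along its axis while the tip is free; moves with the tip
- stand_a: wooden block 70 x 70 mm, 80 mm high, with an upright through hole of 25 mm diameter in its middle; origin at the centre of its underside. Fixed. It always holds the orange-handled applicator
- stand_b: a like wooden block, which always holds the green-handled applicator. Fixed
- spare: the green-handled applicator, otherwise the same as the orange one, in the other stand; leave it alone
- bottle: white pump bottle with a turquoise band, 68 mm diameter, body and neck 84 mm high, fixed to the table by a flat grey plate 100 x 100 mm. Origin: centre of its underside, z up
- pump (a joint): how far the dish on the bottle is pushed down, in m: 0 up, 0.008 fully down. It takes about 1.5 N to start and about 3.5 N to be fully down; springs back when let go
- pump_top (a point): centre of the upper face of the bottle's flat blue dish (48 mm diameter), 100 mm above the table while up; moves with it
- easel: wooden base, 150 (x) x 170 (y) mm, 12 mm high, fixed to the table, which carries the tilted board. Origin: centre of its underside, x points to the board's raised edge
- board (a joint): tilt of the board, in rad: 0 level, grows as its far edge is raised. Stiff hinge along the base's front edge, 30 mm above the table, 75 mm from the base's origin; it stays as it is under light pushes
- spot (a point): centre of the upper face of the yellow dot (20 mm diameter, 1.5 mm thick, white rim) on the dark blue rocket on the pale board (150 x 170 mm). z is the board's outward normal (leaning towards the base's front edge), x runs up the slope, y along the hinge. 80 mm up the slope from the hinge, 12 mm off the middle towards +y
- jar: jar, 52 mm diameter, 60 mm high; origin under its centre; leave alone
- glue: slim white bottle with orange cap, 34 mm diameter, 85 mm high; origin under its centre; leave alone
- bowl: white bowl, 130 mm diameter, 35 mm high; origin under its centre; leave alone
- tape: roll of yellow tape, lying, 84 mm diameter, 20 mm high; origin under its centre; leave alone
- star: red eight-pointed star, about 56 mm across, 8 mm thick; origin under its centre; leave alone
Mind the look-alikes: they are no part of the job. What is shaped like the bottle but pink is not meant.

How it is judged (in metres and radians):
On the way, in this order (a step that is already met when the one before it is completed fails the run):
1. the dish is pushed fully down by the orange applicator's pad (value of joint pump above 0.0065 m and contact force between applicator and bottle above 1 N and distance between plunger_end and pump_top below 0.025 m and contact force between the fingers and applicator above 2 N), for 0.05 s.
2. the dish is up again and the applicator clear of the bottle (value of joint pump below 0.0015 m and contact force between applicator and bottle below 0.05 N), for 0.1 s.
3. the pad rests on the yellow dot (distance between plunger_end and spot below 0.007 m and contact force between applicator and easel above 0.8 N), for 0.2 s.
At the end, for the whole second after the job is handed in: The orange applicator is still gripped, at rest, pad within 7 mm of the dot's centre, axis within 0.17 rad of the board's normal, sprung tip in by 4 to 12 mm of its 16, 1.2 to 8 N on the board; the dish is up (within 1.5 mm); the applicator touches no stand nor the bottle (distance between plunger_end and spot below 0.007 m and angle between the z axis of applicator and the z axis of spot, either way round below 0.17 rad and value of joint plunger between 0.004 and 0.012 m and contact force between applicator and easel between 1.2 and 8 N and contact force between the fingers and applicator above 2 N and linear speed of applicator below 0.02 m/s and value of joint pump below 0.0015 m and contact force between applicator and stand_a below 0.1 N and contact force between applicator and stand_b below 0.1 N and contact force between applicator and bottle below 0.1 N); the arm keeps its last pose, push and grip.
It fails at once if the decoration or its board is pushed hard (over 15 N) with the applicator (contact force between applicator and easel above 15 N).
It fails at once if the board's tilt is changed or the board is hit by the robot (distance of spot from where it was at the start of the episode above 0.01 m or contact force between any of the arm, the fingers and easel above 5 N).
It fails at once if the green applicator or another bystander is moved more than 30 mm (distance of any of spare, jar, glue, bowl, tape, star from where it was at the start of the episode above 0.03 m).
It also fails if it takes over 51 s, if anything falls off the work surface, if the arm or the gripper's body presses on something with over 40 N, if the wrist force passes 120 N, or if a joint passes its speed limit or range.

## Working session

There is one attempt and no reset: what is moved stays moved. The work goes in short steps, Python scripts to look and compute and a tool call to move; the robot and the scene stay as the last step left them, time stands still between calls to the robot, and variables do not carry over. Pictures are saved under pics/ and viewed, and the job is handed in when it is done.

Besides the shell and the picture viewer there is one more tool, called after ">>>" by a JSON object that holds its "fn" and its "kwargs". arm_command: Moves the arm, as the interface text tells. Its arguments: {"type":"object","properties":{"deltas":{"type":"array"},"newtons":{"type":"number"}},"required":["deltas"]}

```bash
mkdir -p pics; ls
cat > h.py <<'E'
import numpy as np, cv2
from workcell import r
from scipy.spatial.transform import Rotation as R
def save(n,f): cv2.imwrite('pics/'+f+'.png',cv2.cvtColor(n,cv2.COLOR_RGB2BGR))
E
python3 - <<'E'
from h import *
np.set_printoptions(precision=4,suppress=True)
print(r.observe(), r.hold_point_z)
for n in ("scene","top","wrist"):
    im=r.grab_frame(n); save(im,n+'0'); np.save(n+'0.npy',im)
    c=r.get_calibration(n); print(n,c)
E
```

```text
pics
{'time': 0.0, 'q': array([-1.135 ,  0.4239,  1.6307, -0.    ,  1.0886, -0.019 ]), 'dq': array([ 0.0007,  0.0023, -0.0009, -0.0004, -0.0015,  0.0002]), 'effort': array([ -0.0015, -55.7388, -28.1745,  -0.0001,   0.0073,  -0.    ]), 'tool_pos': array([ 274.377 , -561.0561,  303.1157]), 'ee_rot': array([-2.6643,  1.663 ,  0.0021]), 'ft_force': array([ 0.1282,  0.3342, -0.3281]), 'moment': array([ 0.0075, -0.0272,  0.0548]), 'finger_gap': 85.18604064598881} 53.900000000000006
scene {'camera_matrix': array([[418.8215,   0.    , 281.5993],
       [  0.    , 418.8215, 208.8562],
       [  0.    ,   0.    ,   1.    ]]), 'world_to_cam': array([[   -0.7519,     0.6592,    -0.0026,   368.8449],
       [   -0.409 ,    -0.4634,     0.7861,   177.6813],
       [    0.517 ,     0.5922,     0.6181, -1460.59  ],
       [    0.    ,     0.    ,     0.    ,     1.    ]])}
top {'camera_matrix': array([[464.4188,   0.    , 282.7982],
       [  0.    , 464.4188, 205.3001],
       [  0.    ,   0.    ,   1.    ]]), 'world_to_cam': array([[   -0.0169,    -0.9997,     0.0149,    56.1404],
       [    0.9933,    -0.0151,     0.1148,  -566.8127],
       [   -0.1145,     0.0167,     0.9933, -1210.4974],
       [    0.    ,     0.    ,     0.    ,     1.    ]])}
wrist {'camera_matrix': array([[363.8294,   0.    , 278.3076],
       [  0.    , 363.8294, 212.5031],
       [  0.    ,   0.    ,   1.    ]]), 'hand_eye': array([[  1.    ,  -0.0003,   0.0011,   0.1807],
       [  0.0001,  -0.9492,  -0.3148, -82.0815],
       [  0.0011,   0.3148,  -0.9492, -71.2855],
       [  0.    ,   0.    ,   0.    ,   1.    ]])}
```

View pics/scene0.png

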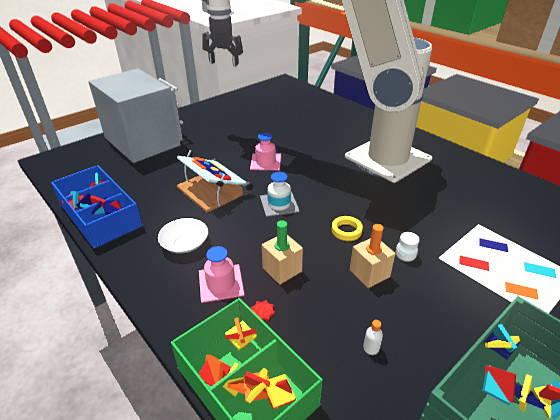

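View pics/top0.png

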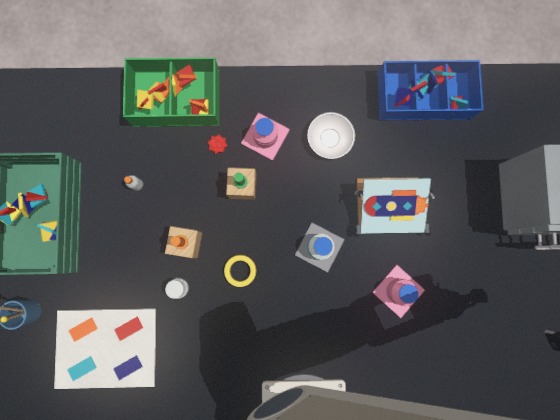

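View pics/wrist0.png

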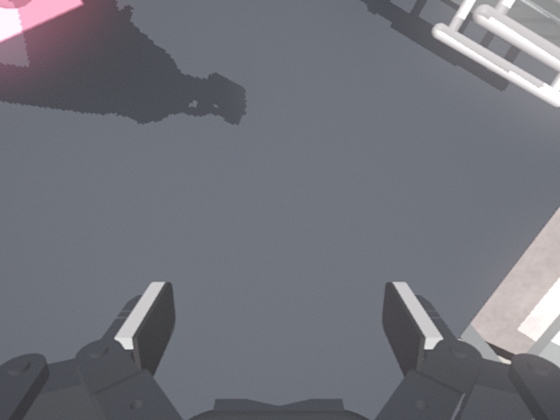

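The scene camera shows the orange applicator at about (376,240), the turquoise-banded bottle at (279,190) and the easel at (212,170). In the top view they are at (178,241), (323,247) and (391,206). I'll zoom in next.

Run:
```python
from h import *
s=np.load('scene0.npy');t=np.load('top0.npy')
f=lambda im,a,b,c,d,k:cv2.resize(im[b:d,a:c],None,fx=k,fy=k,interpolation=cv2.INTER_CUBIC)
save(f(s,165,140,265,220,8),'z_easel_s')
save(f(t,345,165,445,245,8),'z_easel_t')
a=f(s,340,215,430,295,4);b=f(t,150,215,240,295,4);c=f(s,245,160,335,240,4);d=f(t,285,215,375,295,4)
save(np.vstack([np.hstack([a,b]),np.hstack([c,d])])[:640,:],'z_x')
import cv2
im=cv2.imread('pics/z_x.png');cv2.imwrite('pics/z_x2.png',cv2.resize(im,None,fx=.9,fy=.9))
```

```text
(no output)
```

View pics/z_easel_s.png

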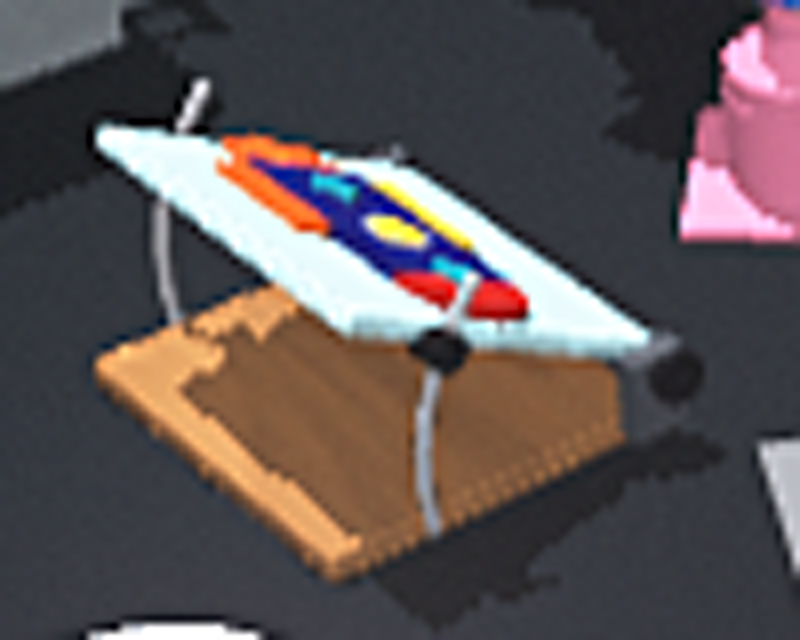

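View pics/z_easel_t.png

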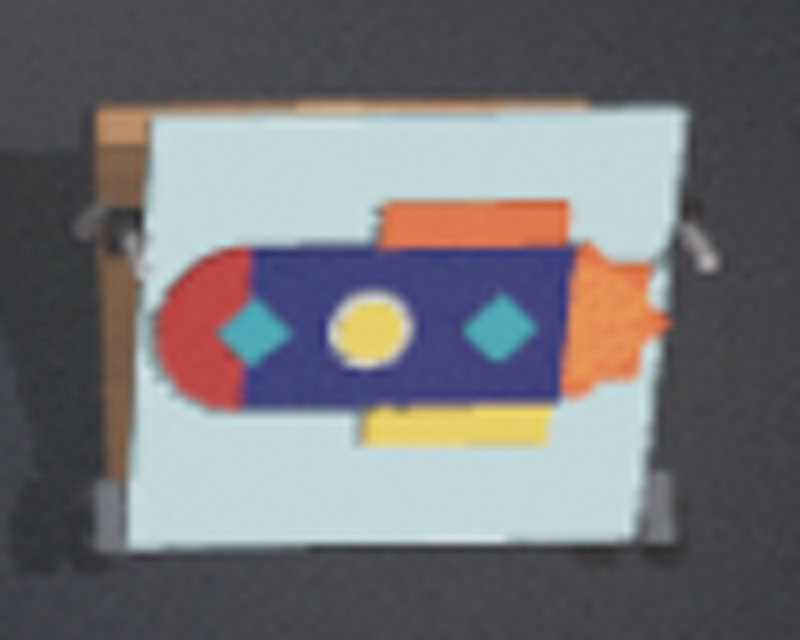

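View pics/z_x2.png

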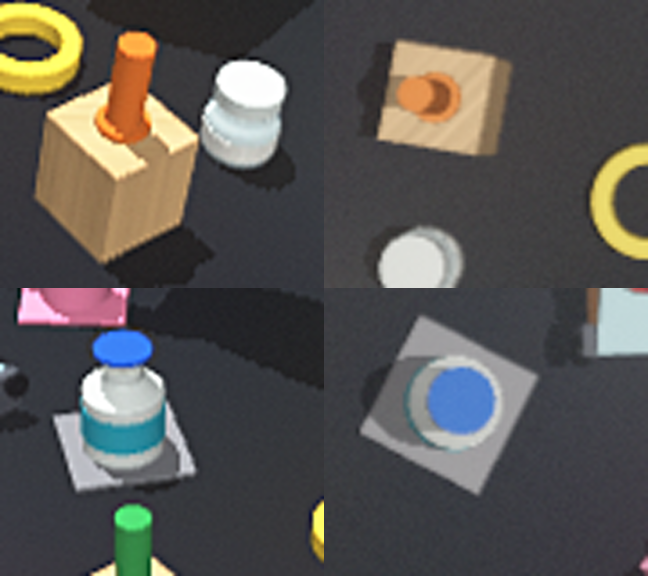

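```bash
cat >> h.py <<'E'
def P(n):
    c=r.get_calibration(n); E=np.diag([1,-1,-1.])@c['world_to_cam'][:3]; return c['camera_matrix']@E
def ray(n,uv):
    c=r.get_calibration(n); M=c['world_to_cam']; d=np.linalg.inv(c['camera_matrix'])@[uv[0],uv[1],1]; d=d*[1,-1,-1]
    return -M[:3,:3].T@M[:3,3], M[:3,:3].T@d
def onz(n,uv,z):
    o,d=ray(n,uv); return o+d*(z-o[2])/d[2]
def tri(us,ut):
    x=cv2.triangulatePoints(P('scene'),P('top'),np.array(us,float).reshape(2,1),np.array(ut,float).reshape(2,1)).ravel(); X=x[:3]/x[3]
    e=[np.round((p:=P(n)@np.r_[X,1])[:2]/p[2]-u,1) for n,u in(('scene',us),('top',ut))]
    return X,e
def blob(im,lo,hi,box):
    h=cv2.cvtColor(im,cv2.COLOR_RGB2HSV); m=cv2.inRange(h,np.array(lo),np.array(hi)); k=np.zeros_like(m);a,b,c,d=box;k[b:d,a:c]=m[b:d,a:c]
    n,_,st,ce=cv2.connectedComponentsWithStats(k); i=1+np.argmax(st[1:,4]); return ce[i],st[i]
E
python3 - <<'E'
from h import *
np.set_printoptions(precision=3,suppress=True)
s=np.load('scene0.npy');t=np.load('top0.npy')
S=lambda x,y:((x-3.5)/8+165,(y-3.5)/8+140)
T=lambda x,y:((x-3.5)/8+345,(y-3.5)/8+165)
C={}
for k,a,b in (('TL',(350,322),(150,115)),('TR',(100,130),(688,107)),('BL',(652,340),(128,549)),('BR',(400,157),(637,543))):
    C[k],e=tri(S(*a),T(*b)); print(k,C[k],e)
ds,st=blob(s,(22,120,120),(35,255,255),(205,160,225,175)); dt,st2=blob(t,(20,90,120),(35,255,255),(380,195,402,215))
print('dot',ds,st,dt,st2); D,e=tri(ds,dt);print(D,e)
n=np.cross(C['BR']-C['BL'],C['TL']-C['BL']);print('n',n/np.linalg.norm(n)); n=np.cross(C['TL']-C['TR'],C['BR']-C['TR']);n/=np.linalg.norm(n);print(n)
print('sides',[np.linalg.norm(C[a]-C[b]) for a,b in (('TL','TR'),('BL','BR'),('TL','BL'),('TR','BR'))])
bs,st=blob(s,(105,120,90),(125,255,255),(262,165,296,190)); bt,st2=blob(t,(105,120,90),(125,255,255),(305,230,345,265))
print('dish',bs,st,bt,st2); print(tri(bs,bt), onz('scene',bs,100),onz('top',bt,100))
# handle top: scene ellipse centre, top view
print('handle', tri((340+(136-4)/3.6,215+43/3.6),(150+(416-324)/3.6,215+95/3.6)), onz('scene',(340+136/3.6,215+43/3.6),150),onz('top',(150+(416-324)/3.6,215+95/3.6),150))
# stand top corners in top view (crop*3.6)
q=[(398,39),(497,55),(478,157),(377,138)]
pts=np.array([onz('top',(150+(x-324-2)/3.6,215+(y-2)/3.6),80) for x,y in q]);print(pts,pts.mean(0))
E
```

```text
TL [ 623.165 -156.982  108.328] [array([0.1, 0. ]), array([ 0. , -0.1])]
TR [ 622.931 -328.016  108.666] [array([-0.1, -0. ]), array([-0. ,  0.1])]
BL [ 491.129 -159.189   39.104] [array([0.9, 0.1]), array([ 0.6, -0.7])]
BR [ 490.792 -327.841   42.676] [array([1.1, 0.2]), array([ 0.7, -0.9])]
dot [217.429 166.286] [212 163  12   8  14] [391. 206.] [388 203   7   7  41]
[ 552.315 -226.511   90.728] [array([-1.3, -0.2]), array([-0.8,  1. ])]
n [-0.465  0.02   0.885]
[-0.447  0.002  0.895]
sides [np.float64(171.03475149549627), np.float64(168.6897638852368), np.float64(149.09881718120175), np.float64(147.70082364240523)]
dish [278.631 176.309] [270 171  18  11 149] [322.614 245.784] [314 237  18  18 259]
(array([456.526, -50.29 ,  99.692]), [array([0.2, 0. ]), array([ 0.1, -0.1])]) [457.208 -50.421 100.   ] [456.162 -49.913 100.   ]
handle (array([471.897, 306.364, 148.292]), [array([ 0.6, -0. ]), array([ 0.4, -0.3])]) [472.846 308.201 150.   ] [471.121 306.873 150.   ]
[[515.226 336.367  80.   ]
 [502.764 266.381  80.   ]
 [431.193 279.411  80.   ]
 [445.675 350.33   80.   ]] [473.715 308.122  80.   ]
```

```bash
cat >> h.py <<'E'
def plan(tcp,Rt):
    "deltas in tool frame from the measured pose"
    o=r.observe(); R0=R.from_rotvec(o['ee_rot']); 
    print('t',round(o['time'],2),'tcp',o['tool_pos'].round(1),'rot/pi in tool',((R0.inv()*Rt).as_rotvec()/np.pi).round(4),'shift/30 now axes',(R0.inv().apply(np.array(tcp)-o['tool_pos'])/30).round(3),'shift/30 target axes',(Rt.inv().apply(np.array(tcp)-o['tool_pos'])/30).round(3),'gap',round(o['finger_gap'],1),'F',o['ft_force'].round(2),'q',o['q'].round(2))
DOWN=R.from_rotvec([np.pi,0,0])
E
python3 - <<'E'
from h import *
np.set_printoptions(precision=3,suppress=True)
plan((472.5,307.5,250),DOWN)
D,e=tri((165+393.5/8,140+228/8),(391,206));print(D,e)
E
```

```text
t 0.15 tcp [ 274.4 -561.1  303.3] rot/pi in tool [-0.     0.    -0.355] shift/30 now axes [-23.109 -18.651   1.806] shift/30 target axes [  6.602 -28.955   1.778] gap 85.6 F [-0.09  0.79 -0.34] q [-1.13  0.42  1.63  0.    1.09 -0.02]
[ 556.298 -231.36    81.312] [array([0.2, 0. ]), array([ 0.1, -0.1])]
```

>>> {"fn": "arm_command", "kwargs": {"deltas": [[100,0,0,-0.2,0,0,-0.039],[100,0,0,-0.2,0,0,-0.039],[100,0,0,-0.2,0,0,-0.039],[100,0,0,-0.2,0,0,-0.039],[100,0,0,-0.2,0,0,-0.039],[100,0,0,-0.2,0,0,-0.039],[100,0,0,-0.2,0,0,-0.039],[100,0,0,-0.2,0,0,-0.039]]}}

```text
time: 0.82
tool_pos: [274.5, -561.3, 351.8]
ee_rot: [-3.134, 0.204, 0.001]
ft_force: [0.3, 0.5, 0.6]
finger_gap: 85.3
```

>>> {"fn": "arm_command", "kwargs": {"deltas": [[100,0.4,-0.4,0,0,0,-0.039],[100,0.8,-0.9,0,0,0,-0.004],[100,0.8,-0.9,0,0,0,0],[100,0.8,-0.9,0,0,0,0],[100,0.8,-0.9,0,0,0,0],[100,0.8,-0.9,0,0,0,0],[100,0.8,-0.9,0,0,0,0],[100,0.8,-0.9,0,0,0,0]]}}

```text
time: 1.48
tool_pos: [457.3, -361.0, 351.7]
ee_rot: [-3.141, 0.001, 0.001]
ft_force: [0.4, 0.0, -0.7]
finger_gap: 85.6
```

>>> {"fn": "arm_command", "kwargs": {"deltas": [[100,0.8,-0.9,0,0,0,0],[100,0.8,-0.9,0,0,0,0],[100,0.8,-0.9,0,0,0,0],[100,0.8,-0.9,0,0,0,0],[100,0.4,-0.6,0,0,0,0],[100,0,0,0,0,0,0],[100,0,0,0,0,0,0],[100,0,0,0,0,0,0]]}}

```text
time: 2.15
tool_pos: [564.2, -236.9, 351.6]
ee_rot: [3.142, -0.001, -0.001]
ft_force: [0.3, -0.4, 0.5]
finger_gap: 85.6
```

Run:
```python
from h import *
plan((472.5,307.5,250),DOWN)
o=r.observe(); im=r.grab_frame('wrist'); save(im,'w1'); np.savez('w1.npz',im=im,p=o['tool_pos'],rv=o['ee_rot'])
```

```text
t 2.15 tcp [ 564.2 -236.9  351.6] rot/pi in tool [ 0.      0.0003 -0.0001] shift/30 now axes [ -3.064 -18.145   3.389] shift/30 target axes [ -3.058 -18.146   3.386] gap 85.6 F [ 0.26 -0.39  0.46] q [-0.42  0.35  1.62 -0.    1.17 -0.42]
```

View pics/w1.png

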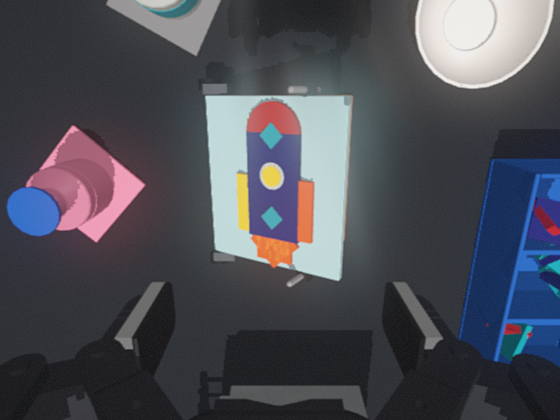

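The wrist view shows the dot at (271,176), the board's near edge on the left and its far edge on the right. I'll take a second view shifted in x for a baseline.

>>> {"fn": "arm_command", "kwargs": {"deltas": [[100,-1,0,0,0,0,0],[100,-1,0,0,0,0,0],[100,-1,0,0,0,0,0],[100,-1,0,0,0,0,0],[100,-1,0,0,0,0,0],[100,0,0,0,0,0,0],[100,0,0,0,0,0,0],[100,0,0,0,0,0,0]]}}

```text
time: 2.87
tool_pos: [414.7, -237.5, 352.5]
ee_rot: [3.141, -0.004, 0.002]
ft_force: [1.0, -1.0, -0.4]
finger_gap: 85.4
```

Run:
```python
from h import *
o=r.observe(); im=r.grab_frame('wrist'); save(im,'w2'); np.savez('w2.npz',im=im,p=o['tool_pos'],rv=o['ee_rot'])
w1=np.load('w1.npz')['im']
f=lambda im,a,b,c,d,k:cv2.resize(im[b:d,a:c],None,fx=k,fy=k,interpolation=cv2.INTER_CUBIC)
save(f(w1,190,80,370,290,2.8),'z_w1');
for n,i,b in(('w1',w1,(255,160,290,195)),('w2',im,(390,130,500,230))): print(blob(i,(20,110,120),(35,255,255),b))
```

```text
(array([270.78228782, 175.87084871]), array([262, 167,  18,  19, 271], dtype=int32))
(array([426.97626113, 174.39762611]), array([417, 165,  21,  20, 337], dtype=int32))
```

View pics/w2.png

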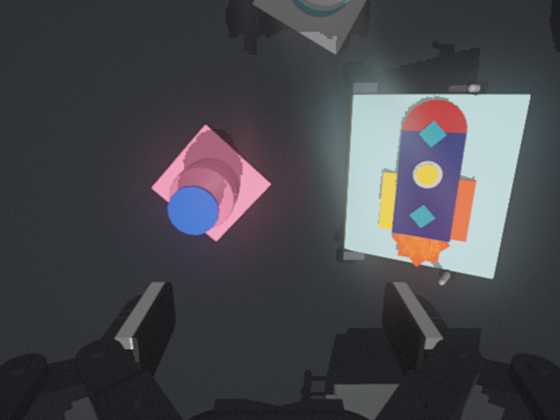

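View pics/z_w1.png

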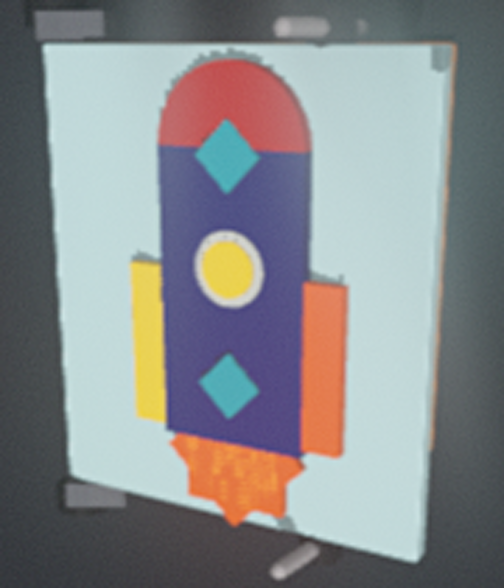

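```bash
cat >> h.py <<'E'
def Pw(f):
    d=np.load(f); T=np.eye(4);T[:3,:3]=R.from_rotvec(d['rv']).as_matrix();T[:3,3]=d['p']
    c=r.get_calibration('wrist'); M=np.linalg.inv(T@c['hand_eye']); return c['camera_matrix']@np.diag([1,-1,-1.])@M[:3]
def ntri(obs):
    A=[]
    for p,u in obs: A+= [u[0]*p[2]-p[0],u[1]*p[2]-p[1]]
    X=np.linalg.svd(np.array(A)*np.array([1,1,1,1e-3])*1)[2][-1]; X=X/X[3]
    w=[(p[2]@X) for p,_ in obs]
    A=np.array([a/w[i//2] for i,a in enumerate(A)]); X=np.linalg.lstsq(A[:,:3],-A[:,3],rcond=None)[0]
    return X,[np.round((q:=p@np.r_[X,1])[:2]/q[2]-u,1) for p,u in obs]
E
python3 - <<'E'
from h import *
np.set_printoptions(precision=3,suppress=True)
a,b,s,t=Pw('w1.npz'),Pw('w2.npz'),P('scene'),P('top')
Z=lambda x,y:np.array((190+(x-1)/2.8,80+(y-1)/2.8))
S=lambda x,y:((x-3.5)/8+165,(y-3.5)/8+140)
T=lambda x,y:((x-3.5)/8+345,(y-3.5)/8+165)
w1=[Z(42,43),Z(452,43),Z(420,562),Z(70,474)]; w2=[(353,93),(530,94),(493,278),(344,249)]
sc=[S(652,340),S(350,322),S(100,130),S(400,157)]; tp=[T(128,549),T(150,115),T(688,107),T(637,543)]
for m in ('wrist','all'):
    C=[]
    for i in range(4):
        o=[(a,w1[i]),(b,np.array(w2[i]))]+([(s,np.array(sc[i])),(t,np.array(tp[i]))] if m=='all' else [])
        X,e=ntri(o); C.append(X); print(X,e)
    C=np.array(C); up=(C[1]+C[2]-C[0]-C[3])/2; al=(C[0]+C[1]-C[2]-C[3])/2
    print('len',np.linalg.norm(up),np.linalg.norm(al),'yaw',np.arctan2(up[1],up[0]),np.arctan2(-al[0],al[1]),'tilt',np.arctan2(up[2],np.hypot(up[0],up[1])),'al z',al[2]/170)
    n=np.cross(up,al);n/=np.linalg.norm(n);c=C.mean(0);u=up/np.linalg.norm(up);v=al/np.linalg.norm(al);print('n',n,'spot pred',c+5*u+12*v+1.5*n, 'or',c+5*u-12*v)
d=[(a,np.array([270.78,175.87])),(b,np.array([426.98,174.40])),(s,np.array((165+393.5/8,140+228/8))),(t,np.array([391.,206]))]
print(ntri(d[:2]),ntri(d))
E
```

```text
[ 491.303 -157.879   39.928] [array([-0. , -0.4]), array([0. , 0.4])]
[ 625.427 -158.149  106.009] [array([0. , 0.4]), array([-0. , -0.4])]
[ 624.482 -328.666  108.571] [array([-0. , -0.2]), array([0. , 0.2])]
[ 491.683 -327.649   38.71 ] [array([-0. ,  0.7]), array([ 0. , -0.7])]
len 149.7749076320801 170.1446133011105 yaw -0.004822630752390932 -0.0016618899517462835 tilt 0.47104794457206106 al z -0.003952397977742805
n [-0.454  0.004  0.891] spot pred [ 562.018 -231.101   76.863] or [ 562.659 -255.107   75.621]
[ 491.27  -157.929   39.987] [array([-0. , -0.4]), array([-0. ,  0.5]), array([1.1, 0.1]), array([ 0.2, -0.7])]
[ 624.726 -158.065  107.239] [array([-0.6,  0.3]), array([ 0.2, -0.5]), array([-0.6,  0.4]), array([ 0.4, -0.6])]
[ 624.055 -328.212  109.28 ] [array([-0.3, -0.3]), array([0.1, 0.2]), array([-0.5, -0.1]), array([ 0.1, -0.4])]
[ 491.545 -327.102   40.257] [array([-0.4,  0.8]), array([ 0.1, -0.6]), array([1.1, 1. ]), array([ 0.1, -1.1])]
len 149.42413216804854 169.66376610789808 yaw -0.004686404460117516 -0.0011649437193311449 tilt 0.47349566550662375 al z -0.006799567131367886
n [-0.456  0.007  0.89 ] spot pred [ 561.679 -230.838   77.724] or [ 562.335 -254.847   76.552]
(array([ 557.892, -231.257,   83.215]), [array([0., 0.]), array([-0., -0.])]) (array([ 557.772, -231.219,   83.026]), [array([-0.1, -0.1]), array([-0.2, -0.1]), array([-0.3, -0.3]), array([ 0.2, -0.8])])
```

The dot's measured position is (557.9, -231.2, 83.1) with normal about (-0.455, 0, 0.89). It sits about 7 mm above the board face because the rocket has thickness. Next I'll go to the applicator.

>>> {"fn": "arm_command", "kwargs": {"deltas": [[100,0.1,-1,0,0,0,0],[100,0.1,-1,0,0,0,0],[100,0.1,-1,0,0,0,0],[100,0.1,-1,0,0,0,0],[100,0.1,-1,0,0,0,0],[100,0.1,-1,0,0,0,0],[100,0.1,-1,0,0,0,0],[100,0.1,-1,0,0,0,0]]}}

```text
time: 3.58
tool_pos: [439.8, 5.1, 352.0]
ee_rot: [-3.142, 0.001, -0.001]
ft_force: [0.4, -0.6, 0.1]
finger_gap: 85.1
```

>>> {"fn": "arm_command", "kwargs": {"deltas": [[100,0.1,-1,0,0,0,0],[100,0.1,-1,0,0,0,0],[100,0.1,-1,0,0,0,0],[100,0.1,-1,0,0,0,0],[100,0.1,-1,0,0,0,0],[100,0,0,0,0,0,0],[100,0,0,0,0,0,0],[100,0,0,0,0,0,0]]}}

```text
time: 4.25
tool_pos: [454.2, 153.6, 351.6]
ee_rot: [3.141, 0.001, -0.001]
ft_force: [-0.0, 0.6, 0.0]
finger_gap: 85.2
```

Run:
```python
from h import *
o=r.observe(); im=r.grab_frame('wrist'); save(im,'w3'); np.savez('w3.npz',im=im,p=o['tool_pos'],rv=o['ee_rot'])
plan((472.5,307.5,250),DOWN)
```

```text
t 4.3 tcp [454.1 153.1 351.7] rot/pi in tool [ 0.0001  0.0002 -0.0002] shift/30 now axes [ 0.612 -5.148  3.386] shift/30 target axes [ 0.613 -5.147  3.388] gap 85.3 F [ 0.89 -0.41 -0.01] q [ 0.3   0.15  1.9  -0.    1.1   0.3 ]
```

View pics/w3.png

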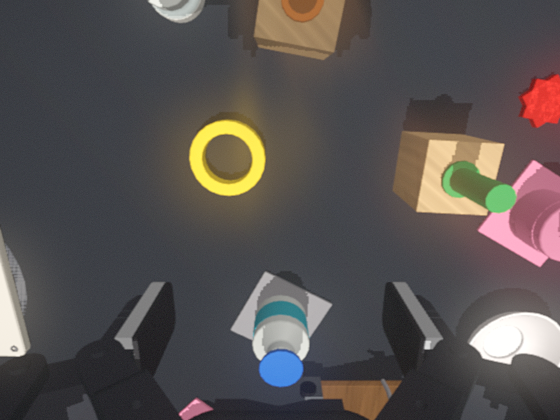

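The orange stand is at the top edge at (300,30). The bottle's dish is at (280,368), which is a useful extra view. Moving on.

>>> {"fn": "arm_command", "kwargs": {"deltas": [[100,0.1,-1,0,0,0,0],[100,0.2,-1,0,0,0,0],[100,0.1,-1,0,0,0,0],[100,0.2,-1,0.3,0,0,0],[100,0,-1,0.3,0,0,0],[100,0,-0.15,0.4,0,0,0],[100,0,0,0,0,0,0],[100,0,0,0,0,0,0]]}}

```text
time: 4.97
tool_pos: [471.8, 306.6, 321.0]
ee_rot: [3.14, -0.002, -0.003]
ft_force: [0.0, -0.2, -0.5]
finger_gap: 85.1
```

Run:
```python
from h import *
o=r.observe(); im=r.grab_frame('wrist'); save(im,'w4'); np.savez('w4.npz',im=im,p=o['tool_pos'],rv=o['ee_rot'])
plan((472.5,307.5,172),DOWN)
for z,rr in((150,12),(86,18),(80,18)):
  p=Pw('w4.npz')
  for x,y in((472.5,307.5),):
    q=p@[x,y,z,1]; print(z,q[:2]/q[2])
```

```text
t 5.02 tcp [472.1 306.4 321.8] rot/pi in tool [ 0.0003  0.0003 -0.0006] shift/30 now axes [ 0.019 -0.041  4.992] shift/30 target axes [ 0.014 -0.036  4.992] gap 85.4 F [ 0.37  0.36 -0.19] q [ 0.55  0.31  1.75 -0.    1.08  0.56]
150 [278.44270918 212.41599882]
86 [278.54755304 189.14617186]
80 [278.55535259 187.41508127]
```

View pics/w4.png

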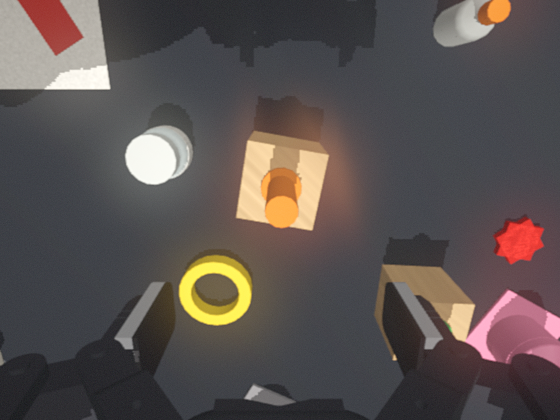

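The handle top is at (282,211) and the flange at (282,187), so the axis is about 2 mm further +x than planned. I'll correct that and descend.

>>> {"fn": "arm_command", "kwargs": {"deltas": [[100,0.07,-0.04,0.8,0,0,0],[100,0,0,0.9,0,0,0],[100,0,0,0.9,0,0,0],[100,0,0,0.9,0,0,0],[100,0,0,0.9,0,0,0],[100,0,0,0.6,0,0,0],[100,0,0,0,0,0,0],[100,0,0,0,0,0,0]]}}

```text
time: 5.68
tool_pos: [474.4, 307.8, 172.2]
ee_rot: [3.141, -0.004, -0.001]
ft_force: [-0.1, -0.1, 0.7]
finger_gap: 85.6
```

Run:
```python
from h import *
plan((474.3,307.5,172),DOWN)
im=r.grab_frame('wrist'); save(im,'w5')
```

```text
t 5.68 tcp [474.4 307.8 172.2] rot/pi in tool [ 0.0002  0.0003 -0.0007] shift/30 now axes [-0.003  0.011  0.006] shift/30 target axes [-0.003  0.011  0.006] gap 85.6 F [-0.13 -0.14  0.73] q [ 0.55  0.52  1.84 -0.    0.78  0.56]
```

View pics/w5.png

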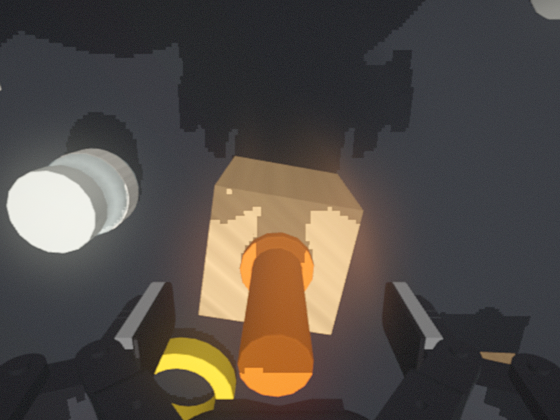

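The handle is centred between the jaws at column 277, so I'll close.

>>> {"fn": "arm_command", "kwargs": {"deltas": [[0,0,0,0,0,0,0],[0,0,0,0,0,0,0],[0,0,0,0,0,0,0],[0,0,0,0,0,0,0],[0,0,0,0,0,0,0],[0,0,0,0,0,0,0],[0,0,0,0,0,0,0],[0,0,0,0,0,0,0]], "newtons": 80}}

```text
time: 6.4
tool_pos: [474.3, 309.3, 172.6]
ee_rot: [-3.141, 0.001, -0.001]
ft_force: [-0.8, -1.4, 5.6]
finger_gap: 21.6
```

Run:
```python
from h import *
plan((474.3,307.5,172),DOWN)
im=r.grab_frame('wrist'); save(im,'w6')
```

```text
t 6.4 tcp [474.3 309.3 172.6] rot/pi in tool [-0.0001 -0.0002 -0.0002] shift/30 now axes [0.001 0.059 0.02 ] shift/30 target axes [0.001 0.059 0.02 ] gap 21.6 F [-0.81 -1.39  5.64] q [ 0.56  0.52  1.84 -0.    0.78  0.56]
```

View pics/w6.png

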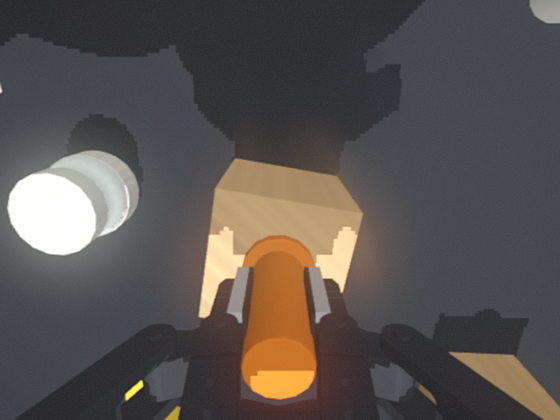

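>>> {"fn": "arm_command", "kwargs": {"deltas": [[0,0,0,-0.3,0,0,0],[0,0,0,-0.6,0,0,0],[0,0,0,-0.6,0,0,0],[0,0,0,-0.6,0,0,0],[0,0,0,-0.7,0,0,0],[0,0,0,-0.7,0,0,0],[0,0,0,-0.7,0,0,0],[0,0,0,0,0,0,0]]}}

```text
time: 7.12
tool_pos: [475.6, 310.1, 302.6]
ee_rot: [-3.138, 0.001, -0.009]
ft_force: [0.5, 0.5, -0.8]
finger_gap: 21.5
```

>>> {"fn": "arm_command", "kwargs": {"deltas": [[0,0,0.3,0,0,0,0],[0,0,0.8,0,0,0,0],[0,0,0.8,0,0,0,0],[0,0,0.8,0,0,0,0],[0,0,0.3,0,0,0,0],[0,0,0,0,0,0,0],[0,0,0,0,0,0,0]]}}

```text
time: 7.7
tool_pos: [473.9, 218.7, 297.3]
ee_rot: [3.142, -0.003, -0.002]
ft_force: [0.2, 0.1, -1.9]
finger_gap: 21.9
```

Run:
```python
from h import *
plan((456.7,-50.2,300),DOWN)
im=r.grab_frame('wrist'); save(im,'w7')
s=r.grab_frame('scene'); np.save('s7.npy',s); p=P('scene'); o=r.observe()['tool_pos']
for d in (54,92,162): 
    q=p@[o[0],o[1],o[2]-d,1]; print(q[:2]/q[2])
q=(q[:2]/q[2]).astype(int)
x,y=q[0]-50,q[1]-80
save(cv2.resize(s[max(y,0):y+120,x:x+110],None,fx=5,fy=5,interpolation=cv2.INTER_CUBIC),'s7'); print(x,y)
```

```text
t 7.7 tcp [473.9 218.7 297.3] rot/pi in tool [ 0.      0.0003 -0.0007] shift/30 now axes [-0.555  8.965 -0.088] shift/30 target axes [-0.574  8.964 -0.089] gap 21.9 F [ 0.22  0.1  -1.88] q [0.41 0.28 1.86 0.   1.   0.41]
[351.72402779 175.95629019]
[350.04852547 189.81835728]
[347.16779609 213.65172554]
297 133
```

View pics/s7.png

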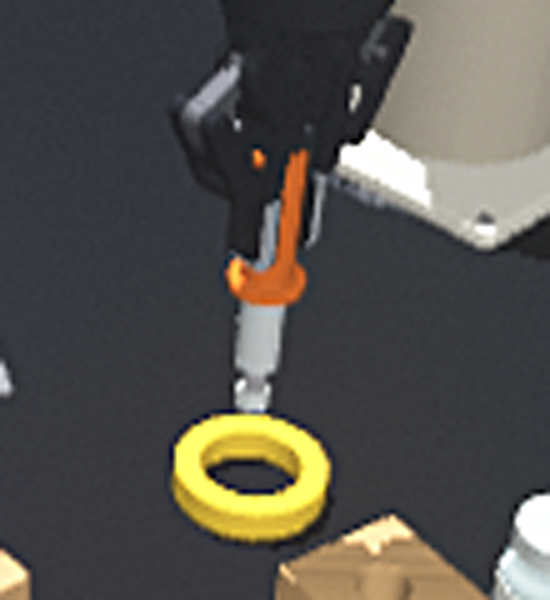

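View pics/w7.png

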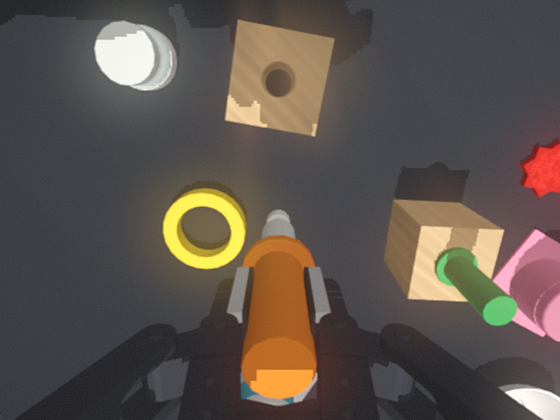

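The applicator hangs straight: its pad is at about (347,214) in the scene view, where predicted. Now I'll move over the bottle.

>>> {"fn": "arm_command", "kwargs": {"deltas": [[0,-0.1,0.5,0,0,0,0],[0,-0.1,1,0,0,0,0],[0,-0.1,1,0,0,0,0],[0,-0.1,1,0,0,0,0],[0,-0.1,1,0,0,0,0],[0,-0.07,1,0,0,0,0],[0,0,1,0,0,0,0],[0,0,1,0,0,0,0]]}}

```text
time: 8.47
tool_pos: [456.3, -7.1, 297.9]
ee_rot: [3.142, 0.001, 0.0]
ft_force: [0.0, -0.2, -0.8]
finger_gap: 21.6
```

>>> {"fn": "arm_command", "kwargs": {"deltas": [[0,0,0.9,0,0,0,0],[0,0,0.5,0,0,0,0],[0,0,0.05,0,0,0,0],[0,0,0,0,0,0,0],[0,0,0,0,0,0,0],[0,0,0,0,0,0,0]]}}

```text
time: 8.97
tool_pos: [456.7, -48.5, 297.8]
ee_rot: [-3.141, -0.001, 0.0]
ft_force: [0.1, 0.6, 0.1]
finger_gap: 21.6
```

Run:
```python
from h import *
plan((456.7,-50.2,262.6),DOWN)
o=r.observe(); im=r.grab_frame('wrist'); save(im,'w8'); np.savez('w8.npz',im=im,p=o['tool_pos'],rv=o['ee_rot'])
p=Pw('w8.npz')
R0=R.from_rotvec(o['ee_rot'])
for z in (22,86,92,137,162):
    X=o['tool_pos']+R0.apply([0,0,z]); q=p@np.r_[X,1]; print(z,(q[:2]/q[2]).round(1))
s=r.grab_frame('scene'); np.save('s8.npy',s); q=P('scene')@np.r_[X,1]; q=q[:2]/q[2]; print(q)
x,y=int(q[0])-50,int(q[1])-70
save(cv2.resize(s[max(y,0):y+120,x:x+110],None,fx=5,fy=5,interpolation=cv2.INTER_CUBIC),'s8'); print(x,y)
```

```text
t 8.97 tcp [456.7 -48.5 297.8] rot/pi in tool [-0.0001  0.0001  0.0002] shift/30 now axes [-0.     0.056  1.175] shift/30 target axes [-1.000e-03  5.600e-02  1.175e+00] gap 21.6 F [0.08 0.57 0.06] q [-0.13  0.19  1.99  0.    0.97 -0.13]
22 [275.3 365.3]
86 [276.3 270.4]
92 [276.3 264.8]
137 [276.7 231.7]
162 [276.8 218.3]
[279.13800338 165.81910018]
229 95
```

View pics/s8.png

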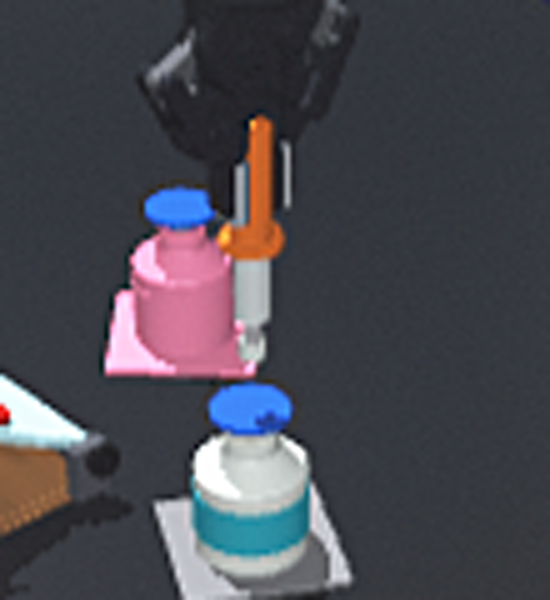

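View pics/w8.png

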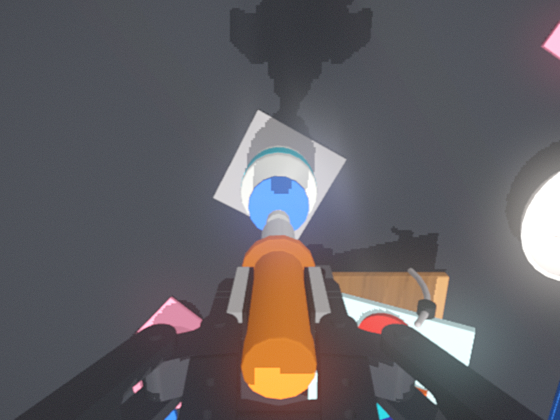

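The pad is directly over the blue dish, so I'll press down about 19 mm past contact, hold, then read the force.

>>> {"fn": "arm_command", "kwargs": {"deltas": [[0,0,0.05,0.4,0,0,0],[0,0,0,0.5,0,0,0],[0,0,0,0.2,0,0,0],[0,0,0,0.2,0,0,0],[0,0,0,0.2,0,0,0],[0,0,0,0.2,0,0,0],[0,0,0,0.1,0,0,0],[0,0,0,0,0,0,0]]}}

```text
time: 9.73
tool_pos: [456.8, -50.8, 243.7]
ee_rot: [-3.141, 0.001, 0.0]
ft_force: [-1.5, 1.6, 3.8]
finger_gap: 21.5
```

>>> {"fn": "arm_command", "kwargs": {"deltas": [[0,0,0,0,0,0,0],[0,0,0,0,0,0,0]]}}

```text
time: 9.9
tool_pos: [456.8, -50.8, 244.3]
ee_rot: [-3.141, 0.001, -0.0]
ft_force: [-2.2, 1.1, 3.5]
finger_gap: 21.5
```

Run:
```python
from h import *
plan((456.7,-50.2,243.6),DOWN)
s=r.grab_frame('scene')
f=lambda s:cv2.resize(s[150:220,250:310],None,fx=6,fy=6,interpolation=cv2.INTER_CUBIC)
save(np.hstack([f(s),f(np.load('s8.npy'))]),'s9'); plan((456.7,-50.2,243.6),DOWN)
```

```text
t 9.9 tcp [456.8 -50.8 244.3] rot/pi in tool [-0.0001 -0.     -0.0003] shift/30 now axes [-0.005 -0.021  0.022] shift/30 target axes [-0.005 -0.021  0.022] gap 21.5 F [-2.17  1.08  3.49] q [-0.14  0.27  2.03  0.    0.84 -0.14]
t 9.95 tcp [456.8 -50.9 244.2] rot/pi in tool [-0.     -0.0001 -0.0003] shift/30 now axes [-0.004 -0.022  0.021] shift/30 target axes [-0.004 -0.022  0.021] gap 21.9 F [-1.37  2.03  4.16] q [-0.14  0.27  2.03  0.    0.84 -0.14]
```

View pics/s9.png

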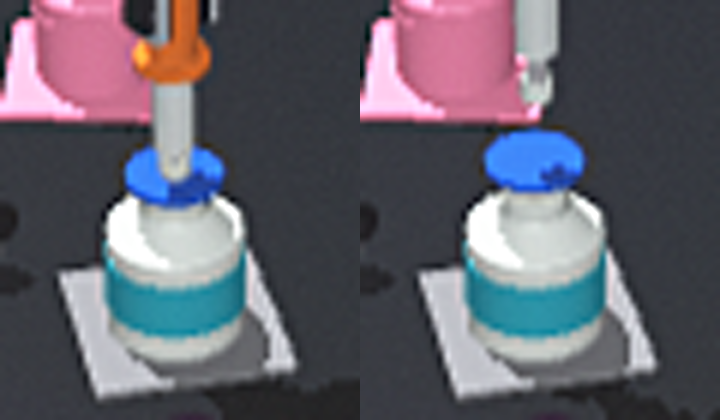

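The dish has dropped about 2.5 px, or roughly 7–8 mm. I'll press 3 mm more to be sure.

>>> {"fn": "arm_command", "kwargs": {"deltas": [[0,0,0,0.05,0,0,0],[0,0,0,0.05,0,0,0],[0,0,0,0,0,0,0],[0,0,0,0,0,0,0],[0,0,0,0,0,0,0]]}}

```text
time: 10.37
tool_pos: [456.9, -50.9, 241.0]
ee_rot: [3.142, -0.001, 0.001]
ft_force: [-0.6, 1.9, 5.0]
finger_gap: 21.8
```

Run:
```python
from h import *
plan((456.7,-50.2,243.6),DOWN)
s=r.grab_frame('scene')
f=lambda s:cv2.resize(s[150:220,250:310],None,fx=6,fy=6,interpolation=cv2.INTER_CUBIC)
save(np.hstack([f(s),f(np.load('s8.npy'))]),'s10'); plan((456.7,-50.2,243.6),DOWN)
for n in (s,np.load('s8.npy')): print(blob(n,(105,120,90),(125,255,255),(262,165,296,195)))
```

```text
t 10.37 tcp [456.9 -50.9 241. ] rot/pi in tool [ 0.     -0.0001 -0.0002] shift/30 now axes [-0.008 -0.024 -0.085] shift/30 target axes [-0.008 -0.024 -0.085] gap 21.8 F [-0.56  1.89  4.99] q [-0.14  0.28  2.03  0.    0.83 -0.14]
t 10.42 tcp [456.9 -50.9 241. ] rot/pi in tool [ 0.     -0.0001 -0.0002] shift/30 now axes [-0.007 -0.024 -0.086] shift/30 target axes [-0.007 -0.024 -0.086] gap 21.7 F [-1.11  1.49  4.4 ] q [-0.14  0.28  2.03  0.    0.83 -0.14]
(array([278.66666667, 179.4954955 ]), array([271, 174,  17,  11, 111], dtype=int32))
(array([278.58666667, 176.33333333]), array([270, 171,  18,  11, 150], dtype=int32))
```

View pics/s10.png

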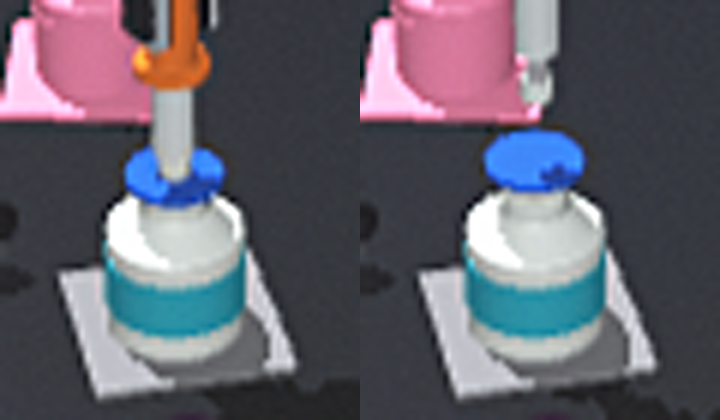

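The extra 3 mm did not move the dish any further and the force is about 4.7 N, so it is fully down. Now I'll retract.

>>> {"fn": "arm_command", "kwargs": {"deltas": [[0,0,0,-0.2,0,0,0],[0,0,0,-0.3,0,0,0],[0,0,0,-0.4,0,0,0],[0,0,0,-0.6,0,0,0],[0,0,0,-0.8,0,0,0],[0,0,0,-0.7,0,0,0],[0,0,0,0,0,0,0],[0,0,0,0,0,0,0]]}}

```text
time: 11.08
tool_pos: [457.2, -51.1, 332.1]
ee_rot: [3.141, -0.001, 0.005]
ft_force: [-0.7, 0.6, -2.0]
finger_gap: 21.6
```

Run:
```python
from h import *
np.set_printoptions(precision=3,suppress=True)
s=r.grab_frame('scene'); print(blob(s,(105,120,90),(125,255,255),(262,165,296,195)))
im=r.grab_frame('wrist'); save(im,'w11')
n=R.from_euler('y',-0.472).apply([0,0,1]); Rt=R.from_euler('y',-0.472)*DOWN
print(n,Rt.apply([0,0,1]),Rt.apply([1,0,0]))
spot=np.array([557.9,-231.2,83.1])
for d in (60,): plan(spot+(162.6+d)*n,Rt); print(spot+(162.6+d)*n)
```

```text
(array([278.587, 176.333]), array([270, 171,  18,  11, 150], dtype=int32))
[-0.455  0.     0.891] [ 0.455 -0.    -0.891] [0.891 0.    0.455]
t 11.18 tcp [456.2 -50.9 330.3] rot/pi in tool [ 0.     0.151 -0.   ] shift/30 now axes [0.024 6.01  1.63 ] shift/30 target axes [-0.725  6.01   1.46 ] gap 21.6 F [ 0.13 -0.4  -0.5 ] q [-0.14  0.14  1.96 -0.    1.04 -0.14]
[ 456.691 -231.2    281.361]
```

View pics/w11.png

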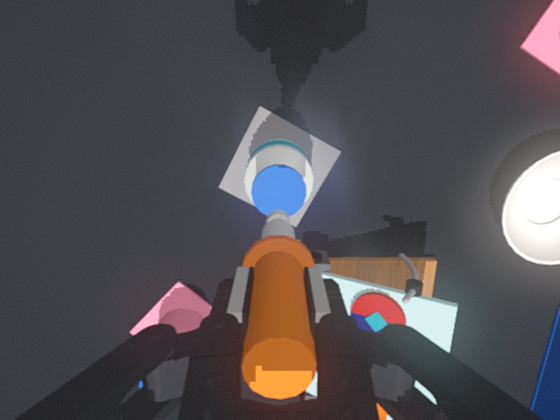

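The dish is back up: its blob centroid is at 176.33 again. Now I'll move sideways while tilting.

>>> {"fn": "arm_command", "kwargs": {"deltas": [[0,0,0.5,0,0,0.022,0],[0,0,1,0,0,0.022,0],[0,0,1,0,0,0.022,0],[0,0,1,0,0,0.022,0],[0,0,1,0,0,0.022,0],[0,0,1,0,0,0.022,0],[0,0,0.5,0,0,0.019,0],[0,0,0,0,0,0,0]]}}

```text
time: 11.85
tool_pos: [455.0, -233.2, 328.9]
ee_rot: [3.054, -0.008, 0.737]
ft_force: [-0.5, -0.6, -1.9]
finger_gap: 22.1
```

>>> {"fn": "arm_command", "kwargs": {"deltas": [[0,-0.3,0,0.4,0,0,0],[0,-0.4,0,0.5,0,0,0],[0,0,0,0.5,0,0,0],[0,0,0,0,0,0,0],[0,0,0,0,0,0,0],[0,0,0,0,0,0,0]]}}

```text
time: 12.35
tool_pos: [457.3, -230.5, 284.0]
ee_rot: [-3.054, 0.0, -0.737]
ft_force: [-0.2, -0.0, -0.0]
finger_gap: 22.1
```

```bash
cat > look.py <<'E'
from h import *
import sys
k=sys.argv[1]; d=float(sys.argv[2])
np.set_printoptions(precision=3,suppress=True)
n=R.from_euler('y',-0.472).apply([0,0,1]); Rt=R.from_euler('y',-0.472)*DOWN
spot=np.array([557.9,-231.2,83.1])
plan(spot+(162.6+d)*n,Rt)
o=r.observe();R0=R.from_rotvec(o['ee_rot']); pad=o['tool_pos']+R0.apply([0,0,162.6])
print('tip-from-spot along x,y,n', Rt.inv().apply(pad-spot)*[1,-1,-1],'F along n',o['ft_force']@n)
S={n:r.grab_frame(n) for n in('scene','top','wrist')}; np.savez(k+'.npz',im=S['wrist'],p=o['tool_pos'],rv=o['ee_rot'],s=S['scene'],t=S['top'])
ps={'scene':P('scene'),'top':P('top'),'wrist':Pw(k+'.npz')}
for m in ps:
    for l,X in(('pad',pad),('org',o['tool_pos']+R0.apply([0,0,92.6])),('spot',spot)):
        q=ps[m]@np.r_[X,1]; print(m,l,(q[:2]/q[2]).round(1))
save(S['wrist'],k+'w')
c=lambda i,a,b:cv2.resize(i[b:b+80,a:a+100],None,fx=4,fy=4,interpolation=cv2.INTER_CUBIC)
save(np.hstack([c(S['scene'],165,100),c(S['top'],345,160)]),k+'st')
E
python3 look.py k1 60
```

```text
t 12.35 tcp [ 457.3 -230.5  284. ] rot/pi in tool [-0.    -0.001 -0.   ] shift/30 now axes [-0.06   0.024  0.07 ] shift/30 target axes [-0.059  0.024  0.07 ] gap 22.1 F [-0.17 -0.01 -0.03] q [-0.61  0.19  2.1   0.55  0.52 -1.04]
tip-from-spot along x,y,n [ 2.03   0.794 62.1  ] F along n 0.04952183655632366
scene pad [219.6 149. ]
scene org [226.7 126.5]
scene spot [213.9 168.2]
top pad [397.  213.2]
top org [404.6 224.4]
top spot [391.2 205.2]
wrist pad [276.2 218.2]
wrist org [275.5 264.7]
wrist spot [274.1 194.9]
```

View pics/k1st.png

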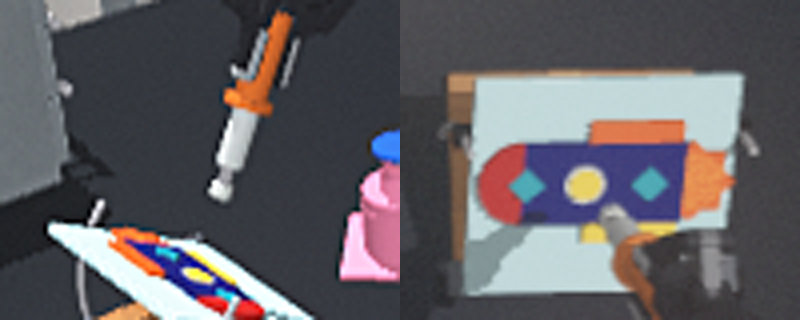

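View pics/k1w.png

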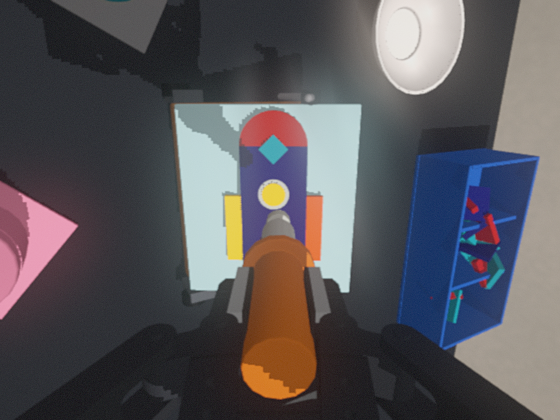

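In the wrist view the pad at column 279 and the dot at 273.5 suggest the pad should go about 4 mm down the slope. I'll approach to about 12 mm and look again.

>>> {"fn": "arm_command", "kwargs": {"deltas": [[0,-0.12,0.02,0.3,0,0,0],[0,0,0,0.4,0,0,0],[0,0,0,0.4,0,0,0],[0,0,0,0.3,0,0,0],[0,0,0,0.2,0,0,0],[0,0,0,0,0,0,0],[0,0,0,0,0,0,0],[0,0,0,0,0,0,0]]}}

```text
time: 13.17
tool_pos: [475.9, -231.6, 240.0]
ee_rot: [3.053, -0.001, 0.739]
ft_force: [0.5, 0.4, -0.8]
finger_gap: 21.8
```

```bash
python3 look.py k2 0
python3 - <<'E'
from h import *
i=np.load('k2.npz')['im']; save(cv2.resize(i[130:270,220:340],None,fx=4,fy=4,interpolation=cv2.INTER_CUBIC),'k2z')
E
```

```text
t 13.17 tcp [ 475.9 -231.6  240. ] rot/pi in tool [ 0.    -0.001 -0.   ] shift/30 now axes [ 0.054 -0.012  0.481] shift/30 target axes [ 0.055 -0.012  0.481] gap 21.8 F [ 0.5   0.41 -0.84] q [-0.58  0.3   2.1   0.66  0.42 -1.14]
tip-from-spot along x,y,n [-1.212 -0.441 14.439] F along n -0.9728543386559902
scene pad [215.5 163.8]
scene org [222.5 141.9]
scene spot [213.9 168.2]
top pad [392.7 207.6]
top org [399.7 218. ]
top spot [391.2 205.2]
wrist pad [276.2 218.2]
wrist org [275.5 264.7]
wrist spot [277.9 211. ]
```

View pics/k2st.png

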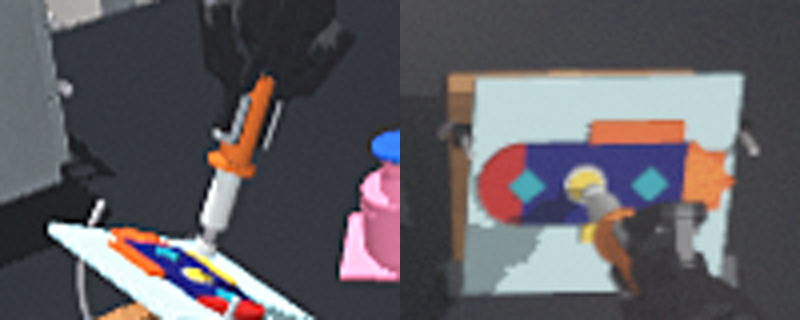

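View pics/k2z.png

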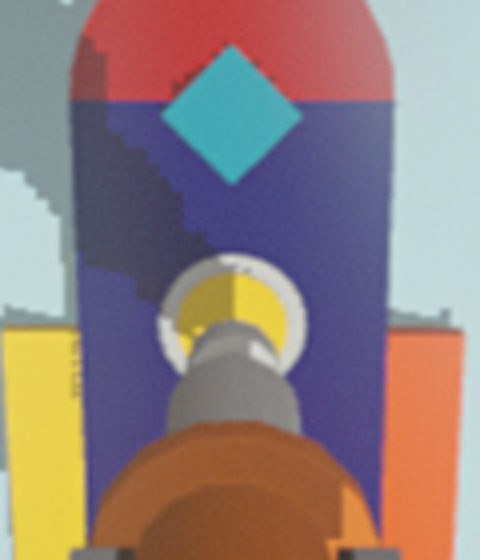

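The model, both outside cameras and the wrist zoom agree that the pad sits about 2 mm too far towards -y, an offset from the grip, and about 0.6 mm too far up the slope. I'll correct that, then advance in steps while watching the force.

>>> {"fn": "arm_command", "kwargs": {"deltas": [[0,-0.02,-0.07,0,0,0,0],[0,0,0,0.1,0,0,0],[0,0,0,0.1,0,0,0],[0,0,0,0.1,0,0,0],[0,0,0,0.1,0,0,0],[0,0,0,0,0,0,0],[0,0,0,0,0,0,0],[0,0,0,0,0,0,0]]}}

```text
time: 13.98
tool_pos: [480.9, -229.4, 228.6]
ee_rot: [3.054, -0.001, 0.738]
ft_force: [0.3, 0.8, -1.2]
finger_gap: 21.3
```

```bash
python3 look.py k3 0
python3 - <<'E'
from h import *
i=np.load('k3.npz')['im']; save(cv2.resize(i[130:270,220:340],None,fx=4,fy=4,interpolation=cv2.INTER_CUBIC),'k3z')
E
```

```text
t 13.98 tcp [ 480.9 -229.4  228.6] rot/pi in tool [ 0.    -0.001 -0.   ] shift/30 now axes [0.082 0.06  0.066] shift/30 target axes [0.082 0.06  0.066] gap 21.3 F [ 0.33  0.77 -1.23] q [-0.57  0.32  2.1   0.69  0.4  -1.17]
tip-from-spot along x,y,n [-2.118  1.77   1.974] F along n -1.247631974051222
scene pad [215.  167.9]
scene org [221.9 146.2]
scene spot [213.9 168.2]
top pad [390.6 206.2]
top org [397.5 216.4]
top spot [391.2 205.2]
wrist pad [276.2 218.2]
wrist org [275.5 264.7]
wrist spot [279.3 219.7]
```

View pics/k3st.png

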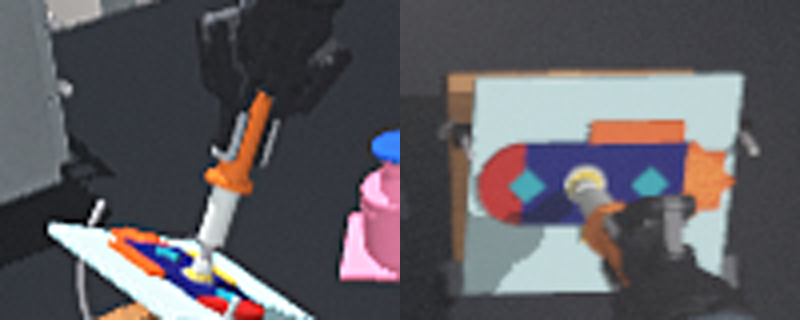

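View pics/k3z.png

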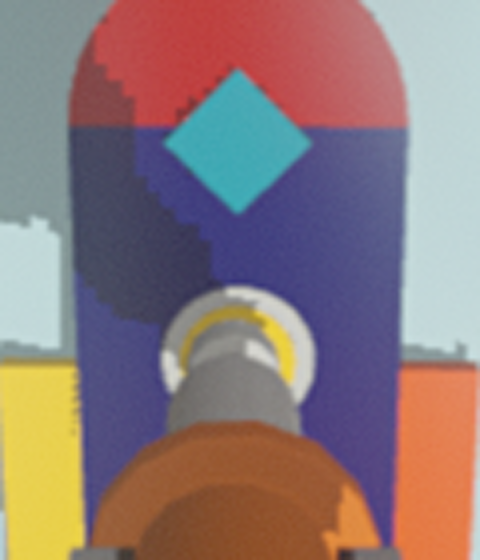

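The pad is just above the dot and centred within about 1 mm. Now I'll advance.

>>> {"fn": "arm_command", "kwargs": {"deltas": [[0,0.01,-0.03,0.05,0,0,0],[0,0,0,0.05,0,0,0],[0,0,0,0.05,0,0,0],[0,0,0,0.05,0,0,0],[0,0,0,0.05,0,0,0],[0,0,0,0,0,0,0],[0,0,0,0,0,0,0]]}}

```text
time: 14.72
tool_pos: [484.7, -228.6, 222.2]
ee_rot: [3.053, -0.001, 0.738]
ft_force: [-1.1, 0.3, 1.1]
finger_gap: 21.7
```

```bash
python3 look.py k4 -8|head -2
```

```text
t 14.72 tcp [ 484.7 -228.6  222.2] rot/pi in tool [ 0.    -0.001 -0.   ] shift/30 now axes [0.066 0.088 0.086] shift/30 target axes [0.066 0.088 0.086] gap 21.7 F [-1.06  0.26  1.1 ] q [-0.57  0.34  2.09  0.71  0.39 -1.19]
tip-from-spot along x,y,n [-1.571  2.563 -5.423] F along n 1.4639462438226682
```

View pics/k4st.png

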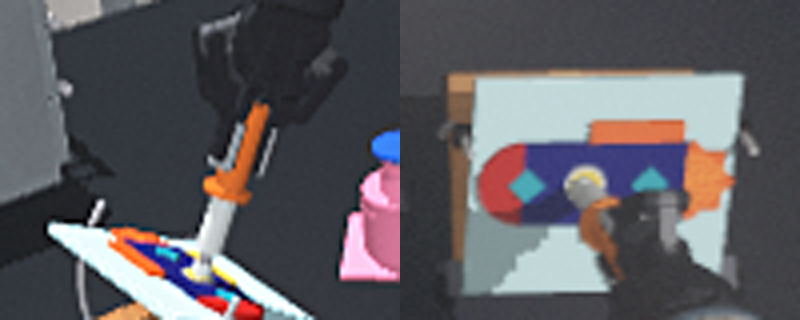

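The force has risen by about 2.6 N at about 5.4 mm modelled compression, which matches the spring. I'll go 2.5 mm further and let it settle.

>>> {"fn": "arm_command", "kwargs": {"deltas": [[0,0,0,0.04,0,0,0],[0,0,0,0.04,0,0,0],[0,0,0,0,0,0,0],[0,0,0,0,0,0,0],[0,0,0,0,0,0,0],[0,0,0,0,0,0,0],[0,0,0,0,0,0,0],[0,0,0,0,0,0,0]]}}

```text
time: 15.53
tool_pos: [485.6, -228.6, 220.1]
ee_rot: [3.053, -0.001, 0.738]
ft_force: [-0.2, 0.5, 2.6]
finger_gap: 21.7
```

```bash
python3 look.py k5 -8
python3 - <<'E'
from h import *
d=np.load('k5.npz');i=d['im']; a=cv2.resize(i[130:270,220:340],None,fx=4,fy=4,interpolation=cv2.INTER_CUBIC);b=cv2.resize(d['s'][125:181,185:233],None,fx=10,fy=10,interpolation=cv2.INTER_CUBIC)[:560,:]
b=cv2.resize(b,(b.shape[1]*560//b.shape[0],560));save(np.hstack([a,b])[:,:800],'k5z')
n=np.array([-.455,0,.891])
f=[]
for _ in range(5): f.append(r.observe()['ft_force']@n); r.grab_frame('top')
print(np.round(f,2))
print(blob(d['s'],(105,120,90),(125,255,255),(262,165,296,195))[0])
E
```

```text
t 15.53 tcp [ 485.6 -228.6  220.1] rot/pi in tool [ 0.    -0.001 -0.   ] shift/30 now axes [0.069 0.088 0.008] shift/30 target axes [0.069 0.088 0.008] gap 21.7 F [-0.19  0.49  2.59] q [-0.57  0.34  2.09  0.71  0.38 -1.19]
tip-from-spot along x,y,n [-1.668  2.57  -7.757] F along n 2.3946876322434156
scene pad [214.1 171. ]
scene org [221.  149.3]
scene spot [213.9 168.2]
top pad [389.4 204.7]
top org [396.2 214.7]
top spot [391.2 205.2]
wrist pad [276.2 218.2]
wrist org [275.5 264.7]
wrist spot [278.7 225.8]
[2.98 2.22 1.75 3.45 3.22]
[278.60283688 176.53900709]
```

View pics/k5z.png

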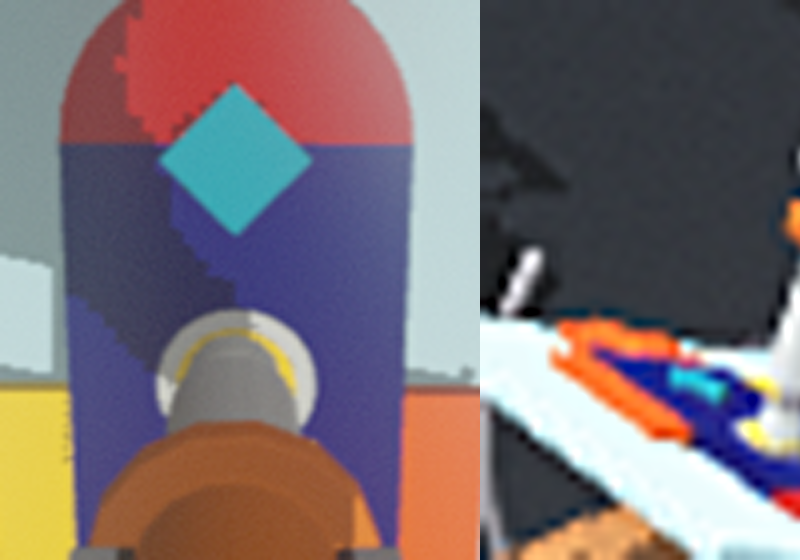

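Averaged over several readings, the contact force is about 3.7 N after bias, which means the tip is about 8 mm in. The ring centre and pad centre agree within 1 mm, and the dish is up. I'm handing it in.

Run:
```python
from h import *
print(r.finish_job())
```

```text
the job is handed in; nothing more can be done
None
```

I gripped the orange applicator, pressed the blue dish fully down and let it spring back, then pressed the pad on the yellow dot. I handed the job in at about 16 s while still holding it there; no verdict was reported.

**Dish:** Pushing 3 mm further did not move it any more, at about 4.7 N. After I retracted, its image was back at the starting position. In the last picture it sat 0.2 px lower (about 0.6 mm), probably from shadow and within the 1.5 mm limit.

**Pad on the dot:**
- **Centring:** The wrist view shows the pad centred on the dot to about 1 mm.
- **Tilt:** The tool is within about 0.003 rad of the measured board normal (tilt 0.472 rad).
- **Force:** The wrist readings are noisy, 1.8 to 3.5 N. Averaged and corrected for about 1 N of offset, they give about 3.7 N.
- **Tip depth:** That force and the arm position both put the sprung tip about 8 mm in.

**Disagreement:** The uncorrected model put the pad 1.7 mm down the slope and 2.6 mm sideways of the dot. I went with the direct pad-to-dot view instead, because the applicator sat about 2 mm off-centre in the grip and the camera calibration is only good to about 2 mm.

**Not checked:** I did not measure the green applicator and the other bystanders again at the end. My planned paths kept clear of them.

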